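Roll the pastry carton to the stop and set it on the empty tray

TASK

Roll the carton that stands on the roller track along the rollers, without lifting it, until it stands against the end stop. Then lift it off and set it down upright in the middle of the empty steel tray, its long side along the tray's long side. Leave the cleaning pot between the two trays where it stands.

Things in the scene. Friction and masses are not known exactly. Their poses are not given: they have to be found in the camera images.
- carton_mid (a point): Brown pastry carton with a white band, the one on the rollers: 52 mm wide (x), 130 long (y, along the track), 70 tall (z), up to 0.5 kg, rigid. The point is its centre, 35 mm above its underside. It starts 165 to 285 mm short of the stop, rolls almost freely, and after a slow push coasts a few cm at most. Grip it across its width. Like cartons on the table are not meant.
- stop_face (a point): End stop of the fixed roller track, at its right-hand end (robot's -y). The point: centre of the stop's inner face, level with the roller tops, 45 mm above the table. y runs along the track's centre line away from the stop, 440 mm to the open end; x across, z up. Stop rises 35 mm, side rails 8 mm (60 mm apart inside, 84 outside). Carton against the stop: centre at y 65, z 35 mm.
- tray_in (a point): The empty shallow steel tray, fixed to the table, 140 mm (x) by 220 mm (y), its rim 10 mm above its floor and 3 mm thick. The point is the centre of its floor, 3 mm above the table. It lies left or right in front of the robot; the like tray on the other side holds two jars and a metal bar and is not meant.
- pot_mid (a point): Round airbrush cleaning pot, steel with a black lid, 68 mm across and 72 mm tall, standing loose on the table between the two trays. The point is on its axis, 35 mm above the table. To be left standing where it is.

How it is judged:
On the way, in this order (a step that is already met when the one before it is completed fails the run):
1. the carton rolls along the middle of the track, standing on the rollers (y of carton_mid in the frame of stop_face between 0.11 and 0.2 m and z of carton_mid in the frame of stop_face between 0.028 and 0.043 m), for 0.05 s.
2. the carton stands on the rollers against the end stop, with at most 13 mm between them (y of carton_mid in the frame of stop_face between 0.05 and 0.078 m and z of carton_mid in the frame of stop_face between 0.028 and 0.043 m), for 0.2 s.
At the end, for the whole second after the job is handed in: The carton rests upright and still on the floor of the empty tray, its centre within 25 mm (across) and 30 mm (along) of the tray's centre, its long side within 12 degrees of the tray's long side (x of carton_mid in the frame of tray_in between -0.025 and 0.025 m and y of carton_mid in the frame of tray_in between -0.03 and 0.03 m and z of carton_mid in the frame of tray_in between 0.029 and 0.041 m and angle between carton_mid's own z axis and vertical below 0.1 rad and angle between the y axis of carton_mid and the y axis of tray_in, either way round below 0.22 rad and linear speed of carton below 0.02 m/s); the robot touches nothing.
It fails at once if the cleaning pot is moved by more than 30 mm or tipped over (distance of pot_mid from where it was at the start of the episode above 0.03 m or angle between pot_mid's own z axis and vertical above 0.5 rad).
It fails at once if the carton is lifted off the rollers (by 15 to 40 mm) over the track while still more than 65 mm short of the stop (z of carton_mid in the frame of stop_face between 0.05 and 0.075 m and y of carton_mid in the frame of stop_face between 0.13 and 0.4 m and x of carton_mid in the frame of stop_face between -0.04 and 0.04 m).
It also fails if it takes over 54 s, if anything falls off the work surface, if the arm or the gripper's body presses on something with over 40 N, if the wrist force passes 120 N, or if a joint passes its speed limit or range.

ROBOT

A 6-joint arm with a two-finger parallel gripper is mounted at the origin on the work surface. World frame = base frame: x ahead of the robot, y to its left, z up, the work surface at z = 0. Lengths are in m, angles in rad, forces in N, time in s.
With the tool pointing down it reaches from about 0.3 to 0.875 m from the base axis. Payload 4.2 kg.
Tool frame: the origin (TCP) lies midway between the tips of the shut fingers; the grasp point (between the pads) lies 19 mm behind it; z points along the fingers, y is the line along which they close (so a half turn about z gives the same grasp; the last joint's range is limited). The gripper opens to 85 mm and grips with 20 to 120 N. Pads are 22 mm wide; open, the fingers measure 114 mm over their backs; the gripper's body (76 mm by 85 mm) begins 54 mm behind the grasp point. The pads swing forward as they close: fully open they stand 13 mm farther back than shut.
Start: joints at [-1.228, 0.32, 1.565, -0, 1.257, -0.02], TCP at [0.204, -0.538, 0.231] pointing down, gripper open.
Joint ranges: [-3.11, 3.11], [-0.84, 2.01], [0.21, 2.61], [-1.34, 4.49], [0.05, 2.63], [-2.56, 2.56]. Speed limits (rad/s): [2.57, 2.57, 3.14, 3.14, 3.14, 3.14].

INTERFACE

Orientations are given as [roll, pitch, yaw] about the fixed x, y, z axes, in that order (R = Rz(yaw) Ry(pitch) Rx(roll)).
In Python, from cell import read_state, grab_frame, finish_job gives the robot as it stands.
- The arm moves only by the tool arm_command, never from a script. Its arguments are lists of equal length, an entry for each row: "xyz": the shift along the world's x, y, z in m, a list of three; "turn": the turn about the world's z in degrees. In form: {"xyz": [[dx, dy, dz], ...], "turn": [turn, ...]}. A call has 1 to 8 rows; each row shifts and turns the commanded pose from where the row before left it; what a row does not reach is not made up. A row lasts 1/8 s, in which the tool goes at most 62.5 mm and 10.7 degrees, less where a joint would pass 70% of its speed; a pose out of reach is approached as far as the arm can. A call is refused whole if a number of a shift passes 0.0625 or a number of a turn 10.7, either way. A call with a gripper value outside its range is refused whole. "claw" is the finger opening in m, from 0 to 0.0854, set as the call begins (left out, the last holds). The fingers move at their own pace and stop on an object; "grip_force" is the grip in N (left out, the last holds). Time passes only in rows, so rows that do not move let the fingers close. It gives the time, the measured TCP pose, the force, the opening and the grip force at its end, in the units of the state.
- read_state(): the state, without advancing time (a new reading comes with each control period).
- grab_frame(name): name is "scene" or "side" or "wrist"; returns a dict with "pixels" (400x640x3 uint8, blue, green, red), "fx", "fy", "cx", "cy" (pixels), "rvec" (rotation vector, rad) and "tvec" (3), from world to camera coordinates, as OpenCV has them; the wrist camera has in their place "hand_eye" (4x4, takes a point from camera to tool coordinates, whose origin is the TCP and whose axes are the flange's). Camera axes: x right, y down, z forward; pixel columns grow to the right and rows downward; lengths in m; the calibration is good to about 2 mm. A picture is of the moment at which its call begins: read the wrist's pose just before it. There is no depth.
- finish_job(): hands the job in; it is judged then, once.
The state is a dict: "clock": time; "qpos": joint angles; "joint_velocities": joint speeds; "effort": joint torques, N m; "tcp_pos": TCP position; "tcp_rot": TCP orientation; "wrist_force": force on the tool from outside, world axes, zero at the start; "wrist_torque": the same for the moment, N m; "width": opening from 0.0 (shut) to 1.0 (fully open); "gripper_force": force on a finger pad.
Only numpy, scipy, OpenCV 4.12 (cv2) and the standard library are available. Lean on these libraries where they do the work, as an engineer would, in place of code of your own. Each camera call takes 0.05 s, during which the arm holds its last target. There are 200 camera calls.

## Working session

There is one attempt and no reset: what is moved stays moved. The work goes in short steps, Python scripts to look and compute and a tool call to move; the robot and the scene stay as the last step left them, time stands still between calls to the robot, and variables do not carry over. Pictures are saved under pics/ and viewed, at most 10 in all, crops included, and the job is handed in when it is done.

Besides the shell and the picture viewer there is one more tool, called after ">>>" as name(argument=value, ...) on one line, values as JSON. arm_command: Moves the arm, as the interface text tells. Its arguments: {"type":"object","properties":{"xyz":{"type":"array","items":{"type":"array","items":{"type":"number"}}},"turn":{"type":"array","items":{"type":"number"}},"claw":{"type":"number"},"grip_force":{"type":"number"}},"required":["xyz","turn"]}

```bash
mkdir -p pics; ls; cat > h.py <<'E'
import numpy as np, cv2
from cell import read_state, grab_frame, finish_job
def ray(f,uv,z,st=None):
    """pixel -> world point on plane z"""
    d=np.array([(uv[0]-f['cx'])/f['fx'],(uv[1]-f['cy'])/f['fy'],1.])
    if 'rvec' in f:
        R=cv2.Rodrigues(np.array(f['rvec'],float))[0]; c=-R.T@np.array(f['tvec']).ravel(); w=R.T@d
    else:
        from scipy.spatial.transform import Rotation as Ro
        H=np.array(f['hand_eye']); T=np.eye(4)
        T[:3,:3]=Ro.from_euler('xyz',st['tcp_rot']).as_matrix(); T[:3,3]=st['tcp_pos']
        M=T@H; c=M[:3,3]; w=M[:3,:3]@d
    return c+w*(z-c[2])/w[2]
E
python3 - <<'E'
from h import *
s=read_state(); print({k:np.round(v,3) for k,v in s.items()})
import pickle
F={}
for n in("scene","side","wrist"):
    f=grab_frame(n); F[n]=f; cv2.imwrite(f'pics/{n}0.png',f['pixels'])
    if 'rvec' in f:
        R=cv2.Rodrigues(np.array(f['rvec'],float))[0]; print(n,-R.T@np.array(f['tvec']).ravel(),R[2])
pickle.dump(F,open('F0.pkl','wb'))
E
```

```text
pics
{'clock': np.float64(0.0), 'qpos': array([-1.228,  0.32 ,  1.566, -0.   ,  1.257, -0.02 ]), 'joint_velocities': array([ 0.   ,  0.   , -0.002,  0.   , -0.002,  0.002]), 'effort': array([ 0.0000e+00, -4.1551e+01, -2.3416e+01, -0.0000e+00,  8.0000e-03,
        0.0000e+00]), 'tcp_pos': array([ 0.204, -0.537,  0.23 ]), 'tcp_rot': array([-3.14 ,  0.   ,  0.363]), 'wrist_force': array([1.19 , 0.431, 0.5  ]), 'wrist_torque': array([-0.009, -0.03 , -0.006]), 'gripper_force': np.float64(0.0), 'width': np.float64(1.001)}
scene [0.81220415 0.41831626 0.81245165] [-0.33336419 -0.4594399  -0.82327595]
side [0.28244989 0.52416009 0.61033705] [ 0.32054656 -0.65573009 -0.68357001]
```

View pics/scene0.png

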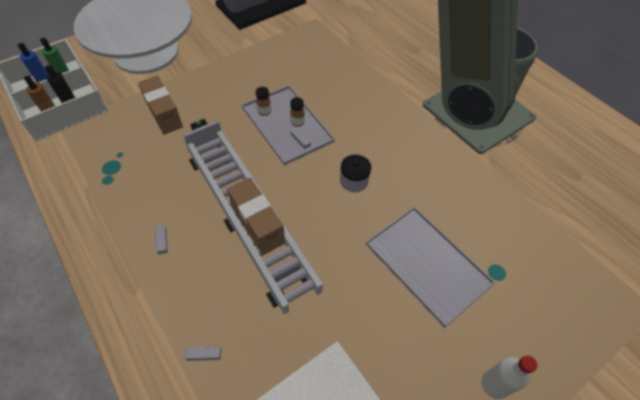

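View pics/side0.png

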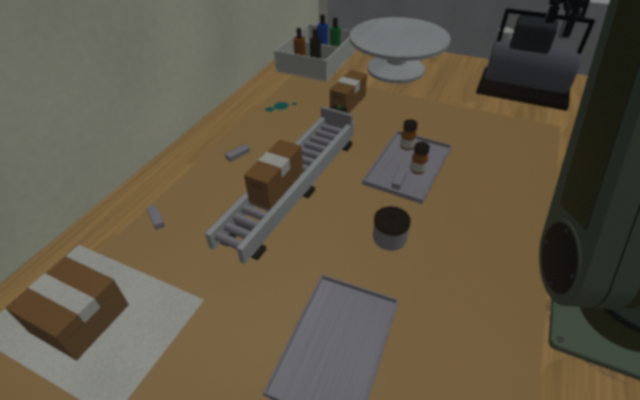

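The scene view shows the carton on the track at about (256,215), the stop at (203,132), the empty tray at (430,266) and the pot at (355,172). The side view agrees: carton (275,173), stop (337,118), tray (335,345). I'll zoom in on the track to get exact corners.

```bash
python3 - <<'E'
from h import *
import pickle
F=pickle.load(open('F0.pkl','rb'))
f=F['scene']; im=f['pixels']
cv2.imwrite('pics/zoom.png',cv2.resize(im[110:310,170:370],None,fx=3,fy=3,interpolation=cv2.INTER_CUBIC))
for n,b in(('scene',(360,200,500,330)),('side',(265,270,405,400))):
    f=F[n]; im=f['pixels'];hsv=cv2.cvtColor(im,cv2.COLOR_BGR2HSV)
    m=np.zeros(im.shape[:2],np.uint8); x0,y0,x1,y1=b
    m[y0:y1,x0:x1]=(hsv[y0:y1,x0:x1,1]<70)*255
    c=max(cv2.findContours(m,0,1)[0],key=cv2.contourArea)
    P=np.array([ray(f,p[0],.010)[:2] for p in c],np.float32)
    r=cv2.minAreaRect(P); print(n,'tray',r)
f=F['scene']
for nm,uv,z in(('carton top',(230,190),.115),('',(252,179),.115),('',(283,232),.115),('',(262,247),.115),
 ('stop top',(188,138),.08),('',(218,124),.08),('rail end L',(286,307),.053),('rail end R',(321,288),.053),('pot top',(355,166),.072)):
    print(nm,uv,ray(f,uv,z).round(3))
E
```

```text
scene tray ((0.38483723998069763, 0.23666630685329437), (0.1821998506784439, 0.22595557570457458), 2.821320056915283)
side tray ((0.40013402700424194, 0.23606085777282715), (0.14191213250160217, 0.22464127838611603), 2.5955698490142822)
carton top (230, 190) [ 0.662 -0.067  0.115]
 (252, 179) [ 0.614 -0.066  0.115]
 (283, 232) [0.629 0.068 0.115]
 (262, 247) [0.675 0.072 0.115]
stop top (188, 138) [ 0.662 -0.266  0.08 ]
 (218, 124) [ 0.589 -0.265  0.08 ]
rail end L (286, 307) [0.69  0.167 0.053]
rail end R (321, 288) [0.619 0.174 0.053]
pot top (355, 166) [ 0.406 -0.001  0.072]
```

View pics/zoom.png

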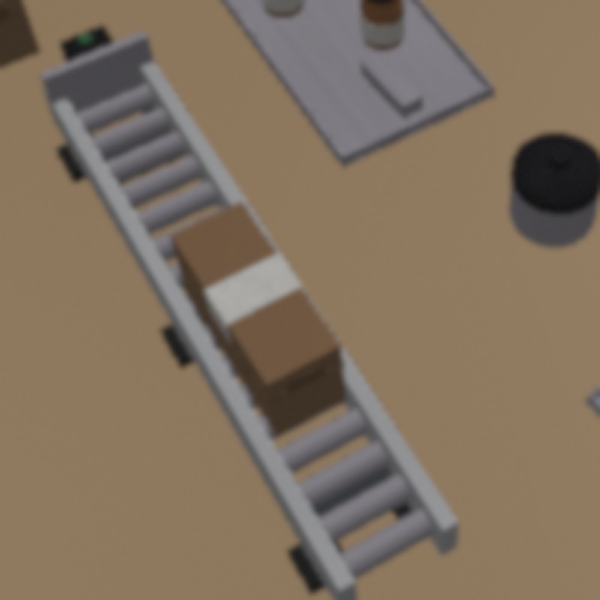

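The zoomed view shows the carton's top corners at scene px (228,189), (250,178), (283,226) and (259,237). The stop's top edge runs from (186,136) to (220,124), and the rail ends are at about (285,305) and (320,286).

```bash
python3 - <<'E'
from h import *
import pickle
F=pickle.load(open('F0.pkl','rb'))
f=F['scene']
g=lambda a,b,z: ray(f,(170+a/3-.33,110+b/3-.33),z)
C=[g(a,b,.115) for a,b in((175,238),(240,205),(340,348),(268,382))]
print(np.round(C,3)); print('mid',np.mean(C,0)); d=C[2]+C[3]-C[0]-C[1]; print('dir',np.degrees(np.arctan2(d[0],d[1])))
L=[g(54,106,.053),g(330,585,.053)];R=[g(144,68,.053),g(458,522,.053)]
for a,b in(L,R): d=b-a; print(a,b,np.linalg.norm(d),np.degrees(np.arctan2(d[0],d[1])))
print('stop top',g(47,84,.08),g(150,46,.08),'base',g(85,122,.053),g(150,92,.053))
print('bottom end',g(278,432,.045),g(345,392,.045))
for n,z,P in(('side',.115,((250,167),(278,141),(303,147),(277,176))),('side',.08,((321,121),(350,127))),('side',.013,((323,278),(397,300)))):
    print(n,[ray(F[n],p,z).round(3) for p in P])
t=[ray(f,p,.013).round(3) for p in((414,209),(367,242),(446,324),(492,283))];print(t,np.mean(t,0))
E
```

```text
[[ 0.664 -0.072  0.115]
 [ 0.617 -0.071  0.115]
 [ 0.622  0.057  0.115]
 [ 0.669  0.052  0.115]]
mid [ 0.64282451 -0.00839675  0.115     ]
dir 2.3945413119371897
[ 0.66621342 -0.27266064  0.053     ] [0.69709035 0.1568341  0.053     ] 0.4306032009154946 4.11199360393602
[ 0.59319645 -0.26807638  0.053     ] [0.61217915 0.16819485 0.053     ] 0.43668400957494014 2.4914388737284745
stop top [ 0.66626844 -0.27010061  0.08      ] [ 0.58690536 -0.26060451  0.08      ] base [ 0.65432305 -0.24548733  0.053     ] [ 0.60097389 -0.24403969  0.053     ]
bottom end [0.6685335  0.04987139 0.045     ] [0.61774863 0.05020909 0.045     ]
side [array([0.671, 0.027, 0.115]), array([ 0.664, -0.069,  0.115]), array([ 0.607, -0.071,  0.115]), array([0.61 , 0.029, 0.115])]
side [array([ 0.637, -0.222,  0.08 ]), array([ 0.566, -0.226,  0.08 ])]
side [array([0.468, 0.136, 0.013]), array([0.337, 0.126, 0.013])]
[array([0.342, 0.13 , 0.013]), array([0.475, 0.134, 0.013]), array([0.463, 0.348, 0.013]), array([0.333, 0.342, 0.013])] [0.40325 0.2385  0.013  ]
```

>>> arm_command(xyz=[[0.031,0.038,0],[0.031,0.038,0],[0.031,0.038,0],[0.031,0.038,0],[0.031,0.038,0],[0.031,0.038,0],[0.031,0.038,0],[0.031,0.038,0]], turn=[4.7,4.7,4.7,4.7,4.7,4.7,4.7,4.7], claw=0.0854, grip_force=30)

```text
clock: 1.15
tcp_pos: [0.4528, -0.2322, 0.2312]
tcp_rot: [-3.142, 0.0, 1.022]
wrist_force: [0.5, -1.1, -0.2]
width: 1.002
gripper_force: 0.0
```

>>> arm_command(xyz=[[0.031,0.038,0],[0.031,0.038,0],[0.031,0.038,0],[0.031,0.038,0],[0.031,0.038,0],[0.031,0.038,0],[0,0,0],[0,0,0]], turn=[4.7,4.7,4.7,4.7,4.7,4.7,0,0])

```text
clock: 2.15
tcp_pos: [0.6375, -0.0059, 0.2308]
tcp_rot: [-3.14, 0.001, 1.511]
wrist_force: [-1.2, -0.3, -0.0]
width: 1.0
gripper_force: 0.0
```

```bash
python3 - <<'E'
from h import *
import pickle
s=read_state(); f=grab_frame('wrist'); print(s['tcp_pos'],np.degrees(s['tcp_rot']),s['clock'],f['hand_eye'])
pickle.dump((s,f),open('W1.pkl','wb')); cv2.imwrite('pics/w1.png',f['pixels'])
E
```

```text
[ 0.63745204 -0.00587291  0.23075776] [-1.79911905e+02  3.58022445e-02  8.65781739e+01] 2.15 [[-2.29353534e-04 -9.55322594e-01 -2.95565034e-01  7.43357067e-02]
 [ 9.99999408e-01  9.53403745e-05 -1.08414114e-03 -5.21143518e-05]
 [ 1.06388380e-03 -2.95565108e-01  9.55322006e-01 -1.42591107e-01]
 [ 0.00000000e+00  0.00000000e+00  0.00000000e+00  1.00000000e+00]]
```

View pics/w1.png

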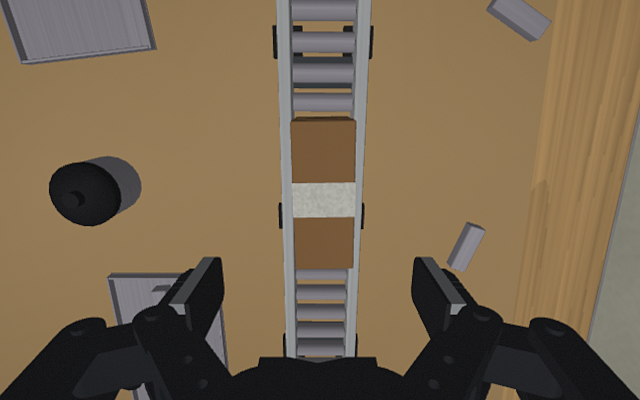

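The wrist view shows the carton's top from (292,119) to (354,268), between the fingers and nearly square to the tool. The rails run along its sides and the pot is clear at left.

```bash
python3 - <<'E'
from h import *
import pickle
s,f=pickle.load(open('W1.pkl','rb'))
for n,uv,z in(('top',(292,120),.115),('',(355.5,120),.115),('',(353,268),.115),('',(294.5,268),.115),('railL',(277,10),.053),('',(285,350),.053),('railR',(371,10),.053),('',(357,350),.053),('tray corner',(22,62),.013),('',(157,47),.013)):
    print(n,ray(f,uv,z,s).round(4))
E
```

```text
top [0.6209 0.0546 0.115 ]
 [0.6702 0.0517 0.115 ]
 [ 0.6648 -0.0772  0.115 ]
 [ 0.6124 -0.0741  0.115 ]
railL [0.6104 0.1458 0.053 ]
 [ 0.5848 -0.2189  0.053 ]
railR [0.6929 0.1408 0.053 ]
 [ 0.672  -0.2239  0.053 ]
tray corner [0.3385 0.124  0.013 ]
 [0.481  0.1296 0.013 ]
```

>>> arm_command(xyz=[[0.0045,-0.0045,-0.03],[0,0,-0.04],[0,0,-0.04],[0,0,-0.03],[0,0,-0.015],[0,0,-0.01],[0,0,0]], turn=[0,0,0,0,0,0,0])

```text
clock: 3.08
tcp_pos: [0.6426, -0.0104, 0.0666]
tcp_rot: [3.141, 0.0, 1.511]
wrist_force: [0.6, 1.1, -0.1]
width: 0.997
gripper_force: 0.0
```

>>> arm_command(xyz=[[0,0,0],[0,0,0],[0,0,0],[0,0,0],[0,0,0],[0,0,0]], turn=[0,0,0,0,0,0], claw=0.04, grip_force=30)

```text
clock: 3.82
tcp_pos: [0.6431, -0.01, 0.0675]
tcp_rot: [3.14, -0.0, 1.511]
wrist_force: [-1.0, 0.2, 6.1]
width: 0.605
gripper_force: 32.5
```

>>> arm_command(xyz=[[-0.0006,-0.01,0],[-0.0013,-0.02,0],[-0.0013,-0.02,0],[-0.0013,-0.02,0],[-0.0013,-0.02,0],[-0.0013,-0.02,0],[-0.0013,-0.02,0],[0,0,0]], turn=[0,0,0,0,0,0,0,0])

```text
clock: 4.82
tcp_pos: [0.6345, -0.1419, 0.0675]
tcp_rot: [3.14, 0.001, 1.51]
wrist_force: [-0.7, -0.2, 7.0]
width: 0.606
gripper_force: 32.9
```

```bash
python3 - <<'E'
from h import *
f=grab_frame('scene'); cv2.imwrite('pics/s2.png',cv2.resize(f['pixels'][100:300,150:350],None,fx=3,fy=3,interpolation=cv2.INTER_CUBIC))
E
```

```text
(no output)
```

View pics/s2.png

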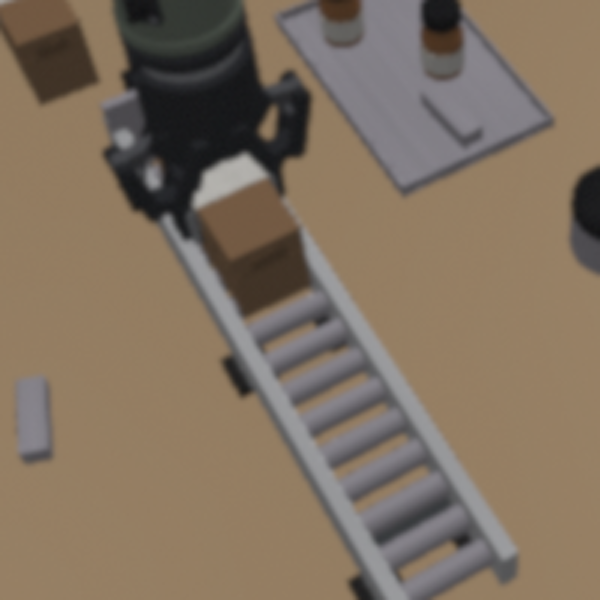

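The cropped view shows the carton, top at about (245,215) in the crop, held between the fingers and standing on the rollers. It has moved along with the gripper. Next I'll approach the stop slowly until contact.

>>> arm_command(xyz=[[-0.0006,-0.01,0],[-0.0006,-0.01,0],[-0.0006,-0.01,0],[-0.0006,-0.01,0],[-0.0004,-0.006,0],[0,0,0]], turn=[0,0,0,0,0,0])

```text
clock: 5.62
tcp_pos: [0.6316, -0.1869, 0.0675]
tcp_rot: [3.14, 0.001, 1.511]
wrist_force: [-2.0, -0.1, 5.4]
width: 0.609
gripper_force: 32.7
```

>>> arm_command(xyz=[[-0.0004,-0.006,0],[-0.0004,-0.006,0],[0,0,0]], turn=[0,0,0])

```text
clock: 6.0
tcp_pos: [0.6309, -0.1988, 0.0675]
tcp_rot: [3.14, 0.001, 1.511]
wrist_force: [-1.0, -1.6, 5.7]
width: 0.602
gripper_force: 32.7
```

>>> arm_command(xyz=[[-0.0003,-0.004,0],[-0.0003,-0.004,0],[0,0,0]], turn=[0,0,0])

```text
clock: 6.38
tcp_pos: [0.6304, -0.2066, 0.0675]
tcp_rot: [3.14, 0.001, 1.511]
wrist_force: [-1.3, 0.1, 5.2]
width: 0.606
gripper_force: 32.7
```

>>> arm_command(xyz=[[-0.0002,-0.004,0],[0,0,0]], turn=[0,0])

```text
clock: 6.62
tcp_pos: [0.6306, -0.2076, 0.0675]
tcp_rot: [3.14, -0.004, 1.51]
wrist_force: [0.7, 8.7, 6.5]
width: 0.606
gripper_force: 31.8
```

>>> arm_command(xyz=[[0,0.003,0],[0,0,0],[0,0,0],[0,0,0.01],[0,0,0.02],[0,0,0.03],[0,0,0.03],[0,0,0.03]], turn=[0,0,0,0,0,0,0,0], claw=0.04, grip_force=50)

```text
clock: 7.62
tcp_pos: [0.6291, -0.2069, 0.1865]
tcp_rot: [-3.14, -0.0, 1.511]
wrist_force: [0.7, 0.3, -3.8]
width: 0.599
gripper_force: 52.9
```

>>> arm_command(xyz=[[-0.008,0.016,0.01],[-0.016,0.032,0],[-0.016,0.032,0],[-0.016,0.032,0],[-0.016,0.032,0],[-0.016,0.032,0],[-0.016,0.032,0],[-0.016,0.032,0]], turn=[0,1,1,1,1,1,1,0])

```text
clock: 8.62
tcp_pos: [0.5072, 0.0346, 0.1951]
tcp_rot: [-3.138, -0.001, 1.616]
wrist_force: [0.5, -0.1, -4.2]
width: 0.603
gripper_force: 53.1
```

>>> arm_command(xyz=[[-0.016,0.032,0],[-0.016,0.032,0],[-0.016,0.032,0],[-0.016,0.032,0],[-0.016,0.032,0],[-0.016,0.032,0],[-0.008,0.012,0],[0,0,0]], turn=[0,0,0,0,0,0,0,0])

```text
clock: 9.62
tcp_pos: [0.4045, 0.2369, 0.1957]
tcp_rot: [-3.14, 0.001, 1.618]
wrist_force: [-0.2, -0.1, -4.9]
width: 0.604
gripper_force: 53.1
```

```bash
python3 - <<'E'
from h import *
s=read_state();print(s['tcp_pos'],np.degrees(s['tcp_rot']))
for n in('scene','side'):
    f=grab_frame(n); cv2.imwrite(f'pics/{n}3.png',f['pixels'])
E
python3 -c "
import cv2,numpy as np
a=cv2.imread('pics/scene3.png');b=cv2.imread('pics/side3.png')
cv2.imwrite('pics/c3.png',np.hstack([a[:,240:],b[:,180:580]]))"
```

```text
[0.40446256 0.23693229 0.19572315] [-1.79924528e+02  6.69141895e-02  9.27096572e+01]
```

View pics/c3.png

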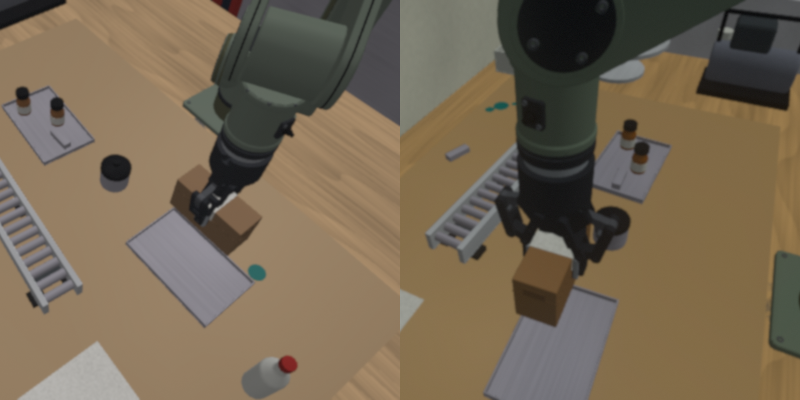

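The view shows the carton held level above the empty tray and lined up with it, and the pot still in its place. Now lower it: the TCP should be at about 0.026 when the carton touches the tray floor.

>>> arm_command(xyz=[[0,0,-0.02],[0,0.001,-0.035],[0,0,-0.035],[0,0,-0.03],[0,0,-0.02],[0,0,-0.015],[0,0,-0.008],[0,0,0]], turn=[0,0,0,0,0,0,0,0])

```text
clock: 10.72
tcp_pos: [0.406, 0.2373, 0.0331]
tcp_rot: [-3.141, 0.0, 1.615]
wrist_force: [0.8, -0.8, -2.8]
width: 0.605
gripper_force: 53.1
```

>>> arm_command(xyz=[[0,0,-0.003],[0,0,-0.002],[0,0,0]], turn=[0,0,0])

```text
clock: 11.1
tcp_pos: [0.4058, 0.238, 0.0285]
tcp_rot: [3.141, -0.0, 1.616]
wrist_force: [-0.2, 0.0, -3.6]
width: 0.605
gripper_force: 53.1
```

>>> arm_command(xyz=[[0,0,-0.002],[0,0,-0.001],[0,0,0]], turn=[0,0,0])

```text
clock: 11.48
tcp_pos: [0.4058, 0.2379, 0.0256]
tcp_rot: [3.141, -0.0, 1.616]
wrist_force: [-2.3, -1.1, 0.8]
width: 0.606
gripper_force: 53.2
```

Contact: the wrist force has dropped to about zero, so the tray is carrying the carton. Release and retreat straight up.

>>> arm_command(xyz=[[0,0,0],[0,0,0],[0,0,0],[0,0,0],[0,0,0]], turn=[0,0,0,0,0], claw=0.08)

```text
clock: 12.1
tcp_pos: [0.4058, 0.2379, 0.0253]
tcp_rot: [3.142, -0.0, 1.616]
wrist_force: [0.1, 0.7, -0.3]
width: 0.938
gripper_force: 0.0
```

>>> arm_command(xyz=[[0,0,0.01],[0,0,0.02],[0,0,0.03],[0,0,0.04],[0,0,0.04],[0,0,0.04],[0,0,0.03],[0,0,0]], turn=[0,0,0,0,0,0,0,0])

```text
clock: 13.1
tcp_pos: [0.4069, 0.2385, 0.2382]
tcp_rot: [3.136, -0.003, 1.616]
wrist_force: [0.4, -0.2, -0.2]
width: 0.937
gripper_force: 0.0
```

```bash
python3 - <<'E'
from h import *
import pickle
s=read_state(); f=grab_frame('wrist'); print(s['tcp_pos'],s['clock'])
pickle.dump((s,f),open('W4.pkl','wb')); cv2.imwrite('pics/w4.png',f['pixels'])
E
```

```text
[0.406861   0.23852014 0.23823739] 13.1
```

View pics/w4.png

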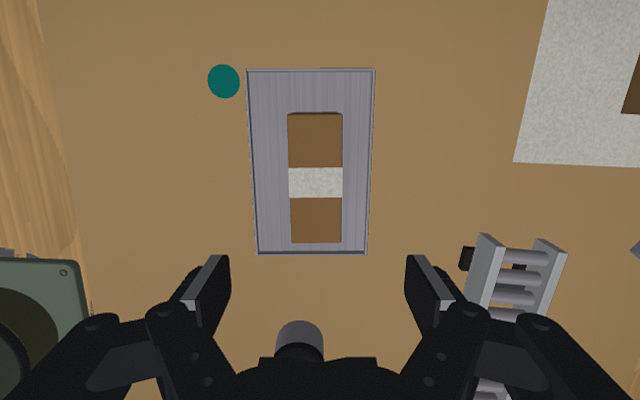

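The carton stands in the tray, top from (288,113) to (342,242), square to the tray from (246,69) to (368,255). A quick numeric check before handing in.

```bash
python3 - <<'E'
from h import *
import pickle
s,f=pickle.load(open('W4.pkl','rb'))
c=np.array([ray(f,p,.073,s) for p in((288,114),(342,114),(341,242),(291,242))])
t=np.array([ray(f,p,.013,s) for p in((246,69),(375,69),(368,255),(257,255))])
print(c.round(3),t.round(3)); d=c.mean(0)-t.mean(0); print(d)
if abs(d[0])<.015 and abs(d[1])<.02: print(finish_job())
E
```

```text
[[0.378 0.3   0.073]
 [0.427 0.302 0.073]
 [0.435 0.173 0.073]
 [0.383 0.171 0.073]] [[0.327 0.341 0.013]
 [0.464 0.348 0.013]
 [0.476 0.13  0.013]
 [0.337 0.124 0.013]]
[0.00451698 0.0007846  0.06      ]
the job is handed in; nothing more can be done
None
```

The carton was rolled to the stop without lifting and now stands upright in the empty tray, about 5 mm across and 1 mm along from its centre by the last wrist image; the pot was not touched, and the job was handed in at about 13 s with no verdict shown.

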